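Present a spring on the inspection slide's telescoping arm

TASK

Take the compression spring out of the cluttered parts bin and stand it upright in the cup on the telescoping arm of the inspection slide, leaving the arm run in and the other parts in the bin. Then squeeze the lock button on the arm's grip post to release the arm, keep it squeezed, draw the arm out until its pointer lines up with the rider set on the scale, and hold it there: the arm springs back if let go, so the program finishes while still gripping the post, button in, with the spring standing in the cup. Do not shift the rider or the tools and ring lying about.

Things in the scene. Friction and masses are not known exactly. Their poses are not given: they have to be found in the camera images.
- die_spring: bare steel compression spring standing upright in the bin, 23 mm diameter, 53 mm tall, 35 to 70 g; origin at the centre of its underside, z along its axis. It is the tallest thing in the bin. It acts as a solid cylinder
- parts_bin: open grey plastic bin fixed to the worktop, 215 (x) x 225 (y) x 45 mm high, walls and floor 4 mm; origin at the centre of its underside. Six parts lie in it in two rows of three, about 96 mm (x) by 65 mm (y) apart, which part is where varies
- foot: white conical machine foot in the bin, 42 mm diameter, 32 mm tall, origin at the centre of its underside; stays in the bin
- ribbed_nut: pale knurled nut in the bin, 40 mm diameter, 22 mm tall, origin at the centre of its underside; stays in the bin
- bolt_0: hex bolt lying in the bin, 59 mm long along its y, 20 mm head, origin at the centre of its underside; stays in the bin
- bolt_1: second hex bolt, like bolt_0; stays in the bin
- valve_grip: red plastic bar grip lying in the bin, 92 mm long along its y, 26 x 14 mm, origin at the centre of its underside; stays in the bin
- slide_base: inspection slide fixed to the worktop: grey base plate 115 x 335 x 8 mm, aluminium sleeve (36 mm wide, top 38 mm up, local y +50 to +155 mm). The telescoping arm slides out towards local -y (the robot's right at yaw 0; yaw within 0.3 rad). Scale rail with 10 mm marks on its local -x side. Origin on the worktop under the arm's centre line. A catch on the sleeve holds the arm's latch
- boom (a joint): how far the telescoping arm is drawn out, m: 0 = run in (start), at most 0.105. A spring pulls it in with 2.3 N at 0 to 3.9 N fully out. With the lock button out the latch stops it after about 2 mm. Post, button, cup and pointer move with it
- lock_button (a joint): how far the lock button is pressed, m: 0 = out, 0.006 = fully in; the latch is free above 0.0045. Its spring pushes back with 3 N (out) to 5.4 N (in), so keep it squeezed while drawing the arm. A pad 18 mm wide (y), 32 mm tall, 8 mm proud of the post's local -x side, centred at the height of point grip; pressed towards local +x
- grip (a point): centre of the arm's black grip post, 62 mm above the worktop: grip here from above, fingers closing along local x of slide_base, one on the button, one on the opposite face. Post 22 mm thick in x (30 mm over the button out, 24 mm in), 24 mm wide in y, 36 to 80 mm above the worktop. Axes as slide_base
- cup_floor (a point): centre of the inner floor of the cup on the arm, 39 mm above the worktop and 55 mm further out (local -y) than point grip. Cup bore 27 mm, flaring above; rim 52 mm above the worktop, outside 43 mm at the rim; axis vertical. Moves with the arm
- pointer_tip (a point): tip of the arm's steel pointer, level with the cup's centre in y, reaching over to the scale on the local -x side, 26 mm above the worktop; moves with the arm
- rider (a joint): setting of the rider along the scale, m, counted like joint boom: the pointer lines up with the rider when joint boom equals this value; 0.045 to 0.090. The rider stays where it was set (about 6 N to shift it)
- rider_mark (a point): top middle of the thin upright fin (2 mm thick in y, 13 mm along x, top 29 mm above the worktop) of the steel rider clipped on the scale; the point is 26 mm up. The pointer lines up when pointer_tip and rider_mark have the same y along slide_base
- pliers: combination pliers lying on the worktop, 150 mm; leave alone
- driver: yellow screwdriver lying on the worktop, 173 mm; leave alone
- seal_ring: black seal ring lying on the worktop, 107 mm; leave alone

How it is judged:
On the way, in this order (a step that is already met when the one before it is completed fails the run):
1. the spring is lifted out of the bin (height (world z) of die_spring above 0.06 m), for 0.1 s.
2. the spring stands upright on the floor of the cup, let go, with the arm still run in (horizontal distance between die_spring and cup_floor below 0.005 m and z of die_spring in the frame of cup_floor between -0.004 and 0.004 m and angle between die_spring's own z axis and vertical below 0.15 rad and contact force between the fingers and die_spring below 0.2 N and value of joint boom below 0.005 m), for 0.3 s.
3. the lock button is squeezed in (value of joint lock_button above 0.0045 m), for 0.05 s.
At the end, for the whole second after the job is handed in: The fingers still grip the post (over 3 N) with the lock button in (over 4.5 mm), the arm is still and its pointer is within 5 mm of the rider along the scale; the spring stands upright (within 0.15 rad) on the cup's floor (within 5 mm sideways, 4 mm in height), not touched by the fingers (y of pointer_tip in the frame of rider_mark between -0.005 and 0.005 m and velocity of joint boom between -0.01 and 0.01 m/s and value of joint lock_button above 0.0045 m and contact force between the fingers and slide_base above 3 N and horizontal distance between die_spring and cup_floor below 0.005 m and z of die_spring in the frame of cup_floor between -0.004 and 0.004 m and angle between die_spring's own z axis and vertical below 0.15 rad and contact force between the fingers and die_spring below 0.2 N); the arm keeps its last pose, push and grip.
It fails at once if the rider was shifted by more than 4 mm (distance of rider_mark from where it was at the start of the episode above 0.004 m).
It fails at once if another part was taken out of the bin (height (world z) of any of foot, ribbed_nut, bolt_0, bolt_1, valve_grip above 0.05 m).
It fails at once if the pliers, screwdriver or seal ring was moved by more than 30 mm (distance of any of pliers, driver, seal_ring from where it was at the start of the episode above 0.03 m).
It also fails if it takes over 58 s, if anything falls off the work surface, if the arm or the gripper's body presses on something with over 40 N, if the wrist force passes 120 N, or if a joint passes its speed limit or range.

ROBOT

A 6-joint arm with a two-finger parallel gripper is mounted at the origin on a cart in front of the work surface, level with it; the furniture and walls round the work are solid. World frame = base frame: x ahead of the robot, y to its left, z up, the work surface at z = 0. Lengths are in m, angles in rad, forces in N, time in s.
With the tool pointing down it reaches from about 0.275 to 0.75 m from the base axis. Payload 10.2 kg.
Tool frame: the origin (TCP) lies midway between the tips of the shut fingers; the grasp point (between the pads) lies 19 mm behind it; z points along the fingers, y is the line along which they close (so a half turn about z gives the same grasp; the last joint's range is limited). The gripper opens to 85 mm and grips with 20 to 120 N. Pads are 22 mm wide; open, the fingers measure 114 mm over their backs; the gripper's body (76 mm by 85 mm) begins 54 mm behind the grasp point. The pads swing forward as they close: fully open they stand 13 mm farther back than shut.
Start: joints at [-0.223, 0.313, 1.498, -0, 1.331, -0.223], TCP at [0.525, -0, 0.231] pointing down, gripper open.
Joint ranges: [-2.94, 2.94], [-0.97, 2.17], [0.19, 2.56], [-1.23, 4.37], [0.02, 3.11], [-2.88, 2.88]. Speed limits (rad/s): [2.39, 2.39, 3.01, 3.14, 3.14, 3.14].

INTERFACE

Orientations are given as a unit quaternion [w, x, y, z].
In Python, from workcell import robot gives the robot as it stands.
- The arm moves only by the tool servo_tool, never from a script. Its arguments are lists of equal length, an entry for each row: "linear": the shift along the tool's x, y, z in mm, a list of three; "rot": the turn, a rotation vector about the tool's x, y, z in degrees, a list of three; "hand": the opening, from 0 (shut) to 1 (fully open). A call has 1 to 12 rows; each row shifts and turns the commanded pose from where the row before left it, along the tool's axes as they then stand; what a row does not reach is not made up. A row lasts 1/10 s, in which the tool goes at most 50 mm and 8.59 degrees, less where a joint would pass 70% of its speed; a pose out of reach is approached as far as the arm can. A call is refused whole if a number of a shift passes 50 or a number of a turn 8.59, either way. A call with a gripper value outside its range is refused whole. The fingers move at their own pace and stop on an object; "grip_force" is the grip in N (left out, the last holds). Time passes only in rows, so rows that do not move let the fingers close. It gives the time, the measured TCP pose, the force, the opening and the grip force at its end, in the units of the state.
- robot.read_state(): the state, without advancing time (a new reading comes with each control period).
- robot.get_image(name): name is "scene" or "side" or "wrist"; returns (picture, depth): 480x640x3 uint8, red, green, blue; 480x640 float32, m along the optical axis (not along the pixel's ray), 0 where there is no reading.
- robot.camera_info(name): a dict with "vertical_fov" (degrees; the focal length in pixels is half the picture's height over the tangent of half this angle, whatever the lens; pixels are square), "cx", "cy" (the principal point, pixels), "cam_to_world" (4x4, takes a point from camera to world coordinates); the wrist camera has in their place "T_tool_cam" (4x4, takes a point from camera to tool coordinates, whose origin is the TCP and whose axes are the flange's). Camera axes: x right, y down, z forward; pixel columns grow to the right and rows downward; lengths in m; the calibration is good to about 2 mm. A picture is of the moment at which its call begins: read the wrist's pose just before it. camera_info takes no time and is no camera call.
- robot.sign_off(): hands the job in; it is judged then, once.
Trained networks look in the newest picture that a camera, given by its name, has taken for a name from the list of things; names that differ only in an ending like _2 or _b are one class to them, and where a whole thing is asked for, a point or a joint stands for the part that bears it (a point fixed in the world has none). Each returns a list of dicts, best first, with "p" (0 to 1); they miss things now and then, are a little off and sometimes report something else, mostly with a low value. They report only what shows in the picture. A call takes as long as a camera call.
- robot.find_in(label, camera): "location" ([x, y, z] in m, in world coordinates, good to about 4 mm: the middle of the surface that is visible of it).
The state is a dict: "clock": time; "joint_positions": joint angles; "joint_vel": joint speeds; "effort": joint torques, N m; "position": TCP position; "tcp_rot": TCP orientation; "contact_force": force on the tool from outside, world axes, zero at the start; "moment": the same for the moment, N m; "finger_gap": finger opening in m; "grip_force": force on a finger pad.
Only numpy, scipy, OpenCV 4.12 (cv2) and the standard library are available. Lean on these libraries where they do the work, as an engineer would, in place of code of your own. Each camera call takes 0.05 s, during which the arm holds its last target. There are 200 camera calls.

## Working session

There is one attempt and no reset: what is moved stays moved. The work goes in short steps, Python scripts to look and compute and a tool call to move; the robot and the scene stay as the last step left them, time stands still between calls to the robot, and variables do not carry over. Pictures are saved under pics/ and viewed, at most 10 in all, crops included, and the job is handed in when it is done.

Besides the shell and the picture viewer there is one more tool, called after "Emit:" by a JSON object that holds its "method" and its "body", one argument or row to a line. servo_tool: Moves the arm, as the interface text tells. Its arguments: {"type":"object","properties":{"linear":{"type":"array","items":{"type":"array","items":{"type":"number"}}},"rot":{"type":"array","items":{"type":"array","items":{"type":"number"}}},"hand":{"type":"array","items":{"type":"number"}},"grip_force":{"type":"number"}},"required":["linear","rot","hand"]}

```bash
mkdir -p pics; cat > h.py <<'E'
from workcell import robot
import numpy as np, cv2
from scipy.spatial.transform import Rotation as R
def snap(n,f):
    s=robot.read_state(); im,d=robot.get_image(n); cv2.imwrite('pics/'+f,im[:,:,::-1]); np.save(f'{n}_d.npy',d)
    i=robot.camera_info(n)
    if 'cam_to_world' in i: T=np.array(i['cam_to_world'])
    else:
        B=np.eye(4); q=s['tcp_rot']; B[:3,:3]=R.from_quat([q[1],q[2],q[3],q[0]]).as_matrix(); B[:3,3]=s['position']; T=B@np.array(i['T_tool_cam'])
    f_=im.shape[0]/2/np.tan(np.radians(i['vertical_fov'])/2)
    np.savez(f'{n}_c.npz',T=T,f=f_,cx=i['cx'],cy=i['cy']); return im,d
def cloud(n):
    d=np.load(f'{n}_d.npy'); c=np.load(f'{n}_c.npz'); v,u=np.mgrid[:480,:640]
    P=np.stack([(u-c['cx'])/c['f']*d,(v-c['cy'])/c['f']*d,d],-1)@c['T'][:3,:3].T+c['T'][:3,3]
    P[d==0]=np.nan; return P
E
python3 - <<'E'
from h import *
for n in ['scene','side','wrist']: snap(n,n+'0.png')
s=robot.read_state(); print(s['clock'],s['position'],s['tcp_rot'],robot.camera_info('wrist')['T_tool_cam'])
for n in ['scene','side']:
  print(n,np.round(np.load(n+'_c.npz')['T'],2).tolist())
for l in ['die_spring','parts_bin','cup_floor','grip','rider_mark','pointer_tip','slide_base','pliers','driver','seal_ring','foot']:
  for n in ['scene','side']:
    r=robot.find_in(l,n); print(l,n,[(np.round(x['location'],3).tolist(),round(x['p'],2)) for x in r[:2]])
E
```

```text
0.15 [5.24824850e-01 1.65352915e-05 2.30869935e-01] [-4.01682504e-04  7.07110635e-01  7.07102767e-01 -2.57317204e-04] [[-8.10206500e-04 -9.64327558e-01 -2.64710606e-01  6.81290850e-02]
 [ 9.99999196e-01 -1.03958536e-03  7.26434665e-04 -7.25564342e-04]
 [-9.75710236e-04 -2.64709804e-01  9.64327625e-01 -1.42565706e-01]
 [ 0.00000000e+00  0.00000000e+00  0.00000000e+00  1.00000000e+00]]
scene [[0.76, -0.49, 0.43, 0.03], [-0.65, -0.58, 0.49, -0.69], [0.01, -0.66, -0.76, 1.05], [0.0, 0.0, 0.0, 1.0]]
side [[-0.93, -0.19, 0.31, 0.13], [-0.37, 0.51, -0.78, 1.1], [-0.01, -0.84, -0.55, 0.89], [0.0, 0.0, 0.0, 1.0]]
die_spring scene [([0.468, 0.329, 0.036], 0.47)]
die_spring side [([0.469, 0.341, 0.044], 0.6)]
parts_bin scene [([0.503, 0.265, 0.006], 0.76)]
parts_bin side [([0.507, 0.256, 0.009], 0.81), ([0.469, 0.342, 0.044], 0.32)]
cup_floor scene [([0.683, -0.413, 0.026], 0.71), ([0.477, -0.109, 0.045], 0.58)]
cup_floor side [([0.478, -0.08, 0.05], 0.66)]
grip scene [([0.478, -0.109, 0.043], 0.97)]
grip side [([0.69, -0.396, 0.019], 0.58), ([0.476, -0.081, 0.047], 0.55)]
rider_mark scene [([0.412, -0.206, 0.019], 0.5)]
rider_mark side []
pointer_tip scene [([0.481, -0.11, 0.044], 0.94)]
pointer_tip side [([0.476, -0.078, 0.05], 0.68)]
slide_base scene [([0.465, -0.132, 0.006], 0.97)]
slide_base side [([0.465, -0.064, 0.009], 0.75)]
pliers scene []
pliers side [([0.496, -0.439, 0.006], 0.87)]
driver scene [([0.682, -0.413, 0.022], 0.69)]
driver side [([0.686, -0.396, 0.014], 0.58)]
seal_ring scene [([0.768, 0.013, 0.009], 0.74)]
seal_ring side [([0.76, 0.026, 0.008], 0.72)]
foot scene [([0.56, 0.306, 0.032], 0.64)]
foot side [([0.552, 0.325, 0.035], 0.91)]
```

View pics/scene0.png

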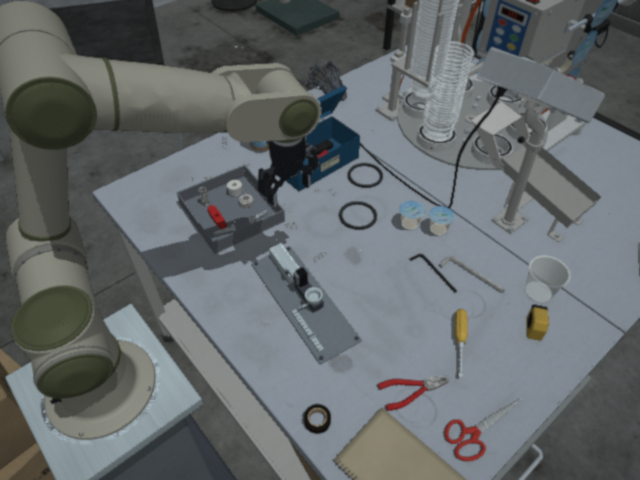

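View pics/wrist0.png

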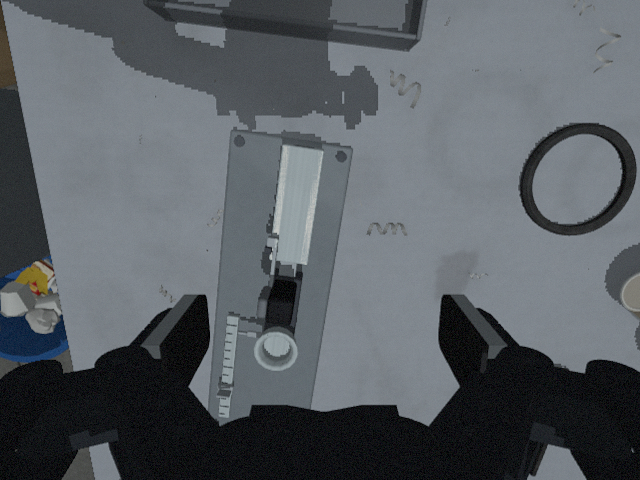

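```bash
python3 - <<'E'
from h import *
for n in ['scene','side','wrist']:
  P=cloud(n).reshape(-1,3)
  def show(t,m): 
    Q=P[m]; 
    if len(Q)>5: print(n,t,len(Q),np.round(np.mean(Q,0),4),np.round(np.percentile(Q,[2,98],0),4).tolist())
  x,y,z=P.T
  show('springtop',(z>.046)&(z<.062)&(abs(x-.468)<.04)&(abs(y-.335)<.05))
  show('post top',(z>.076)&(z<.085)&(abs(x-.478)<.05)&(abs(y+.09)<.09))
  show('cup rim',(z>.049)&(z<.055)&(abs(x-.478)<.05)&(abs(y+.13)<.08))
  show('sleeve top',(z>.035)&(z<.041)&(abs(x-.478)<.09)&(y>-.06)&(y<.12))
E
```

```text
scene springtop 51 [0.4698 0.3385 0.0526] [[0.4541, 0.3213, 0.0465], [0.502, 0.3742, 0.0597]]
scene post top 92 [ 0.4835 -0.08    0.0792] [[0.4673, -0.0913, 0.0761], [0.4964, -0.0692, 0.0829]]
scene cup rim 109 [ 0.4795 -0.122   0.0516] [[0.4598, -0.1526, 0.0491], [0.4985, -0.0708, 0.0547]]
scene sleeve top 353 [0.5001 0.0076 0.038 ] [[0.4779, -0.0399, 0.0353], [0.5204, 0.0534, 0.0407]]
side springtop 94 [0.4689 0.3396 0.053 ] [[0.4503, 0.3221, 0.0462], [0.4919, 0.3798, 0.0597]]
side post top 57 [ 0.4846 -0.078   0.0792] [[0.471, -0.0914, 0.076], [0.4981, -0.0672, 0.0829]]
side cup rim 69 [ 0.4793 -0.1167  0.0517] [[0.4623, -0.1529, 0.0491], [0.4977, -0.0583, 0.0549]]
side sleeve top 317 [0.5006 0.0074 0.0379] [[0.4804, -0.0462, 0.0351], [0.5198, 0.0543, 0.0407]]
wrist post top 843 [ 0.4837 -0.0779  0.0792] [[0.4687, -0.0899, 0.0765], [0.4969, -0.0674, 0.0812]]
wrist cup rim 736 [ 0.4785 -0.1267  0.0516] [[0.4591, -0.1529, 0.0492], [0.4977, -0.0669, 0.0538]]
wrist sleeve top 4566 [0.4994 0.0054 0.038 ] [[0.4803, -0.0473, 0.0364], [0.5193, 0.0522, 0.0396]]
```

The scene shows the bin at about (230,205), the slide at (300,285) and the tools clear of the slide. The wrist view shows the sleeve at (300,205), post (283,300), cup (276,348) and rider (226,390).

```bash
cat > slide.py <<'E'
from h import *
def run():
  P=cloud('wrist').reshape(-1,3); P=P[~np.isnan(P[:,0])]; x,y,z=P.T
  S=P[(z>.036)&(z<.040)&(abs(x-.5)<.05)&(y>-.045)&(y<.09)][:,:2]
  r=cv2.minAreaRect((S*1000).astype(np.float32)); b=cv2.boxPoints(r)
  # long side
  e=[b[(i+1)%4]-b[i] for i in range(2)]; l=max(e,key=np.linalg.norm); l=l/np.linalg.norm(l); l=l*np.sign(l[1])
  yaw=-np.arctan2(l[0],l[1]); print('sleeve rect',r,'yaw',yaw)
  return P,yaw
E
python3 - <<'E'
from slide import *
P,yaw=run(); x,y,z=P.T
C=P[(z>.0495)&(z<.0535)&(abs(x-.478)<.04)&(y<-.10)&(y>-.17)]
(c,rad)=cv2.minEnclosingCircle((C[:,:2]*1000).astype(np.float32)); print('cup',c,rad)
M=P[(z>.0765)&(z<.083)&(abs(x-.483)<.04)&(abs(y+.08)<.03)]
print('post',cv2.minAreaRect((M[:,:2]*1000).astype(np.float32)))
Rm=np.array([[np.cos(yaw),-np.sin(yaw)],[np.sin(yaw),np.cos(yaw)]])
L=(P[:,:2]-np.array(c)/1000)@Rm
F=(L[:,0]<-.025)&(L[:,0]>-.07)&(L[:,1]<.03)&(L[:,1]>-.12)&(z>.021)&(z<.033)
for k in np.argsort(L[F][:,1])[::max(1,F.sum()//40)]: print(np.round(np.r_[L[F][k],P[F][k][2]]*1000,1))
E
```

```text
sleeve rect ((497.0869445800781, 3.4278335571289062), (102.50435638427734, 39.274635314941406), 81.20110321044922) yaw -0.15356928
cup (477.8908996582031, -133.82159423828125) 21.02783966064453
post ((482.53289794921875, -78.34011840820312), (24.036413192749023, 29.649951934814453), 81.82022094726562)
[-48.3 -78.1  28.8]
[-44.2 -77.4  28.9]
[-46.  -76.9  29.9]
[-48.5 -76.7  24.3]
[-55.3 -76.5  30.6]
[-54.7 -76.3  29.1]
[-43.6 -76.2  27.2]
[-48.  -76.1  26.5]
[-48.6 -76.   28.4]
[-47.1 -75.9  21.8]
[-49.6 -75.8  28.9]
[-55.1 -75.7  23.7]
[-45.1 -75.6  29.8]
[-45.2 -75.6  25.1]
[-44.6 -75.5  23.4]
[-52.5 -75.5  29.8]
[-50.9 -75.4  28. ]
[-48.3 -75.3  21.2]
[-53.8 -75.2  28.9]
[-49.5 -75.1  25. ]
[-49.8 -75.   28.3]
[-46.5 -74.8  24.7]
[-54.1 -74.7  27.9]
[-49.7 -74.1  24.7]
[-26.9  -2.2  27.1]
[-25.9  -2.   27.2]
[-27.1  -1.2  27. ]
[-33.1  -0.7  27.5]
[-36.3  -0.6  26.6]
[-28.2  -0.4  26.7]
[-34.7  -0.2  24.8]
[-26.2   0.   26.9]
[-35.5   0.2  25.7]
[-32.6   0.5  25.5]
[-37.3   0.7  27. ]
[-40.5   0.8  26.2]
[-33.    1.   28.5]
[-25.3   1.6  27.4]
[-28.    2.2  29.1]
[-28.7   2.4  25.8]
[-31.1   2.9  29.3]
```

Emit:
{"method": "servo_tool", "body": {
  "linear": [
    [35, -5, 0],
    [35, -5, 0],
    [35, -5, 0],
    [35, -5, 0],
    [35, -5, 0],
    [35, -5, 0],
    [35, -5, 0],
    [35, -5, 0],
    [20, -5, 0],
    [0, 0, 0],
    [0, 0, 0]
  ],
  "rot": [
    [0, 0, 0],
    [0, 0, 0],
    [0, 0, 0],
    [0, 0, 0],
    [0, 0, 0],
    [0, 0, 0],
    [0, 0, 0],
    [0, 0, 0],
    [0, 0, 0],
    [0, 0, 0],
    [0, 0, 0]
  ],
  "hand": [0.65, 0.65, 0.65, 0.65, 0.65, 0.65, 0.65, 0.65, 0.65, 0.65, 0.65]
}}

```text
clock: 2.35
position: [0.48, 0.2998, 0.2312]
tcp_rot: [0.0, 0.707, 0.707, -0.0]
contact_force: [0.6, 0.0, -1.0]
finger_gap: 0.0555
grip_force: 0.0
```

```bash
python3 - <<'E'
from h import *
snap('wrist','bin1.png'); P=cloud('wrist').reshape(-1,3); P=P[~np.isnan(P[:,0])]; x,y,z=P.T
Q=P[(z>.0505)&(z<.062)&(abs(x-.468)<.03)&(abs(y-.335)<.03)]
print(len(Q),cv2.minEnclosingCircle((Q[:,:2]*1000).astype(np.float32)),np.median(Q,0),np.percentile(Q,[1,99],0))
r=robot.find_in('die_spring','wrist'); print(r[:2])
E
```

```text
286 ((467.7105407714844, 333.2960205078125), 11.350261688232422) [0.46742831 0.33357777 0.05697924] [[0.45683686 0.32281274 0.0518027 ]
 [0.47823691 0.34414899 0.05892626]]
[{'location': [0.4683, 0.3289, 0.056], 'p': 0.85}]
```

View pics/bin1.png

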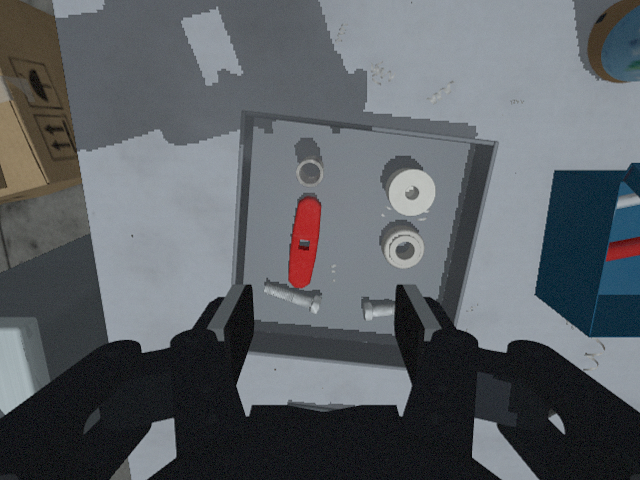

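Wrist view: spring at (310,172), with the red grip's near end about 20 mm below it; foot, nut and bolts are well clear, so closing along x is free.

Emit:
{"method": "servo_tool", "body": {
  "linear": [
    [16.5, -6, 30],
    [17, -6.3, 40],
    [0, 0, 45],
    [0, 0, 40],
    [0, 0, 30],
    [0, 0, 24],
    [0, 0, 0],
    [0, 0, 0],
    [0, 0, 0],
    [0, 0, 0],
    [0, 0, 0],
    [0, 0, 0]
  ],
  "rot": [
    [0, 0, 0],
    [0, 0, 0],
    [0, 0, 0],
    [0, 0, 0],
    [0, 0, 0],
    [0, 0, 0],
    [0, 0, 0],
    [0, 0, 0],
    [0, 0, 0],
    [0, 0, 0],
    [0, 0, 0],
    [0, 0, 0]
  ],
  "hand": [0.6, 0.6, 0.6, 0.6, 0.6, 0.6, 0.6, 0.6, 0, 0, 0, 0],
  "grip_force": 30
}}

```text
clock: 3.65
position: [0.4684, 0.3337, 0.0238]
tcp_rot: [0.001, 0.707, 0.707, 0.001]
contact_force: [-0.7, -1.8, 7.5]
finger_gap: 0.0224
grip_force: 29.2
```

Emit:
{"method": "servo_tool", "body": {
  "linear": [
    [0, 0, 0],
    [0, 0, 0],
    [0, 0, 0],
    [0, 0, -10],
    [0, 0, -20],
    [0, 0, -30],
    [0, 0, -30],
    [0, 0, -30],
    [0, 0, -20],
    [0, 0, 0]
  ],
  "rot": [
    [0, 0, 0],
    [0, 0, 0],
    [0, 0, 0],
    [0, 0, 0],
    [0, 0, 0],
    [0, 0, 0],
    [0, 0, 0],
    [0, 0, 0],
    [0, 0, 0],
    [0, 0, 0]
  ],
  "hand": [0, 0, 0, 0, 0, 0, 0, 0, 0, 0]
}}

```text
clock: 4.65
position: [0.4688, 0.334, 0.1658]
tcp_rot: [0.001, 0.707, 0.707, 0.003]
contact_force: [-0.3, 1.1, -0.5]
finger_gap: 0.0221
grip_force: 29.4
```

Emit:
{"method": "servo_tool", "body": {
  "linear": [
    [-20, 1, 0],
    [-45, 1, 0],
    [-45, 1, 0],
    [-45, 1, 0],
    [-45, 1, 0],
    [-45, 1, 0],
    [-45, 1, 0],
    [-45, 1, 0],
    [-45, 1, 0],
    [-40, 0, 0],
    [-30, 0, 0],
    [-18, 0, 0]
  ],
  "rot": [
    [0, 0, 0],
    [0, 0, 0],
    [0, 0, 0],
    [0, 0, 0],
    [0, 0, 0],
    [0, 0, 0],
    [0, 0, 0],
    [0, 0, 0],
    [0, 0, 0],
    [0, 0, 0],
    [0, 0, 0],
    [0, 0, 0]
  ],
  "hand": [0, 0, 0, 0, 0, 0, 0, 0, 0, 0, 0, 0]
}}

```text
clock: 5.85
position: [0.4761, -0.1365, 0.1615]
tcp_rot: [-0.001, 0.708, 0.706, -0.0]
contact_force: [0.2, -0.5, 0.2]
finger_gap: 0.0222
grip_force: 29.5
```

Emit:
{"method": "servo_tool", "body": {
  "linear": [
    [0, 0, 10],
    [0, 0, 10],
    [0, 0, 10],
    [0, 0, 0],
    [0, 0, 0]
  ],
  "rot": [
    [0, 0, 2.2],
    [0, 0, 4],
    [0, 0, 2.2],
    [0, 0, 0],
    [0, 0, 0]
  ],
  "hand": [0, 0, 0, 0, 0]
}}

```text
clock: 6.35
position: [0.4765, -0.1344, 0.1321]
tcp_rot: [-0.0, 0.757, 0.654, -0.0]
contact_force: [0.5, 0.0, -0.3]
finger_gap: 0.0224
grip_force: 29.5
```

```bash
python3 - <<'E'
from h import *
snap('wrist','cup1.png'); s=robot.read_state(); print(s['position'],s['tcp_rot'],s['clock'])
p=s['position']; q=s['tcp_rot']; Rt=R.from_quat([q[1],q[2],q[3],q[0]]).as_matrix(); print(np.round(Rt,4).tolist())
for n in ['wrist','side','scene']:
  if n!='wrist': snap(n,n+'1.png')
  P=cloud(n).reshape(-1,3); P=P[~np.isnan(P[:,0])]; x,y,z=P.T
  for lo,hi in [(.110,.116),(.119,.125),(.128,.133)]:
    Q=P[(abs(x-p[0])<.02)&(abs(y-p[1])<.02)&(z>lo)&(z<hi)]
    print(n,lo,len(Q), np.round(np.percentile(Q,[2,50,98],0),4).tolist() if len(Q)>3 else '')
E
```

```text
[ 0.4767205  -0.13446973  0.13244729] [3.06334353e-05 7.56641452e-01 6.53830033e-01 1.03869448e-05] 6.4
[[0.145, 0.9894, 0.0001], [0.9894, -0.145, -0.0], [-0.0, 0.0001, -1.0]]
wrist 0.11 176 [[0.4656, -0.1452, 0.1123], [0.4761, -0.1253, 0.1146], [0.4866, -0.123, 0.1159]]
wrist 0.119 188 [[0.466, -0.1427, 0.1191], [0.4786, -0.1267, 0.1236], [0.4864, -0.1235, 0.1249]]
wrist 0.128 244 [[0.4676, -0.1339, 0.13], [0.4798, -0.1258, 0.1321], [0.4865, -0.1234, 0.133]]
side 0.11 14 [[0.4687, -0.1458, 0.1119], [0.4738, -0.1298, 0.1139], [0.4858, -0.1248, 0.1157]]
side 0.119 14 [[0.4673, -0.146, 0.1191], [0.4806, -0.1297, 0.1222], [0.4878, -0.1224, 0.1247]]
side 0.128 7 [[0.4698, -0.1326, 0.1286], [0.4817, -0.1271, 0.1301], [0.4874, -0.1235, 0.1319]]
scene 0.11 15 [[0.4673, -0.1449, 0.1116], [0.4756, -0.1406, 0.1147], [0.4865, -0.125, 0.1152]]
scene 0.119 11 [[0.4651, -0.1456, 0.1192], [0.4725, -0.1422, 0.1214], [0.4841, -0.1348, 0.1248]]
scene 0.128 13 [[0.4599, -0.1463, 0.1287], [0.4762, -0.143, 0.1312], [0.493, -0.134, 0.1329]]
```

View pics/cup1.png

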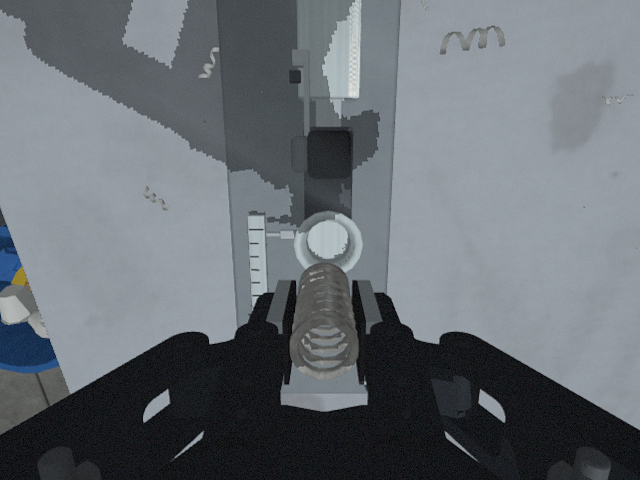

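Spring hangs upright between the pads (325,315); cup visible at (328,240), post at (328,153), pointer level with the cup. I'll re-measure the cup, post and rider from this closer view.

```bash
python3 - <<'E'
from slide import *
P,yaw=run(); x,y,z=P.T
C=P[(z>.0500)&(z<.0535)&(abs(x-.478)<.04)&(y<-.10)&(y>-.17)]
print(len(C))
# circle by outer rim: fit to extremes
print('cup enc',cv2.minEnclosingCircle((C[:,:2]*1000).astype(np.float32)))
c=np.array([.478,-.134]); 
F=P[(z>.0375)&(z<.0405)&(np.hypot(x-.478,y+.134)<.0135)]; print('floor',len(F),cv2.minEnclosingCircle((F[:,:2]*1000).astype(np.float32)),np.median(F,0))
M=P[(z>.0775)&(z<.083)&(abs(x-.483)<.04)&(abs(y+.08)<.03)]
print('post',cv2.minAreaRect((M[:,:2]*1000).astype(np.float32)),np.median(M[:,2]))
E=P[(abs(x-.47)<.1)&(y>-.16)&(y<.1)&(z>.006)&(z<.010)]
l=E[np.abs(E[:,1]+.05)<.02]
for y0 in (-.13,-.1,-.07,-.04,-.01): 
  q=E[abs(E[:,1]-y0)<.0015]; print(y0,np.round(np.percentile(q[:,0],[.5,99.5]),4))
E
```

```text
sleeve rect ((492.8211364746094, -23.065982818603516), (48.33629608154297, 39.83279800415039), 81.34449768066406) yaw -0.1510673
1234
cup enc ((478.1101989746094, -133.88037109375), 20.855823516845703)
floor 1219 ((478.0802001953125, -134.50726318359375), 13.291709899902344) [ 0.47802537 -0.13439865  0.03911664]
post ((482.5840759277344, -78.92987823486328), (23.13747215270996, 29.219566345214844), 81.65437316894531) 0.07965636392090186
-0.13 [0.4088 0.5231]
-0.1 [0.4139 0.5277]
-0.07 [0.4181 0.5325]
-0.04 [0.4227 0.537 ]
-0.01 [0.4269 0.5411]
```

Emit:
{"method": "servo_tool", "body": {
  "linear": [
    [0.7, 1.7, 0],
    [0, 0, 15],
    [0, 0, 20],
    [0, 0, 15],
    [0, 0, 8],
    [0, 0, 4],
    [0, 0, 4],
    [0, 0, 3],
    [0, 0, 2],
    [0, 0, 1],
    [0, 0, 0],
    [0, 0, 0]
  ],
  "rot": [
    [0, 0, 0],
    [0, 0, 0],
    [0, 0, 0],
    [0, 0, 0],
    [0, 0, 0],
    [0, 0, 0],
    [0, 0, 0],
    [0, 0, 0],
    [0, 0, 0],
    [0, 0, 0],
    [0, 0, 0],
    [0, 0, 0]
  ],
  "hand": [0, 0, 0, 0, 0, 0, 0, 0, 0, 0, 0, 0]
}}

```text
clock: 7.7
position: [0.4786, -0.1341, 0.0604]
tcp_rot: [0.0, 0.757, 0.653, 0.0]
contact_force: [0.2, 0.2, 0.0]
finger_gap: 0.022
grip_force: 29.5
```

Emit:
{"method": "servo_tool", "body": {
  "linear": [
    [0, 0, 1],
    [0, 0, 0.7],
    [0, 0, 0]
  ],
  "rot": [
    [0, 0, 0],
    [0, 0, 0],
    [0, 0, 0]
  ],
  "hand": [0, 0, 0]
}}

```text
clock: 8.0
position: [0.4786, -0.1341, 0.0588]
tcp_rot: [0.0, 0.757, 0.653, 0.0]
contact_force: [-0.6, 0.7, 2.7]
finger_gap: 0.0223
grip_force: 29.7
```

```bash
python3 - <<'E'
from h import *
snap('wrist','cup2.png'); s=robot.read_state(); print(s['position'],s['contact_force'])
for n in ['wrist','scene','side']:
  if n!='wrist': snap(n,n+'2.png')
  P=cloud(n).reshape(-1,3); P=P[~np.isnan(P[:,0])]; x,y,z=P.T
  Q=P[(np.hypot(x-.478,y+.134)<.016)&(z>.085)&(z<.105)]; print(n,len(Q),np.round(np.percentile(Q,[2,50,98],0),4).tolist() if len(Q)>3 else '')
E
```

```text
[ 0.47856374 -0.13412101  0.05882154] [-0.6451966   0.06015035  4.05851091]
wrist 3679 [[0.4646, -0.1443, 0.0854], [0.4789, -0.1324, 0.0921], [0.4913, -0.1229, 0.1044]]
scene 57 [[0.4631, -0.1448, 0.0852], [0.4881, -0.1379, 0.0918], [0.4926, -0.1261, 0.1017]]
side 42 [[0.4673, -0.1453, 0.0855], [0.4843, -0.1332, 0.0921], [0.4926, -0.1225, 0.1043]]
```

Emit:
{"method": "servo_tool", "body": {
  "linear": [
    [0, 0, 0],
    [0, 0, 0],
    [0, 0, 0],
    [0, 0, 0],
    [0, 0, -5],
    [0, 0, -15],
    [0, 0, -20],
    [0, 0, -20],
    [0, 0, -10],
    [0, 0, 0]
  ],
  "rot": [
    [0, 0, 0],
    [0, 0, 0],
    [0, 0, 0],
    [0, 0, 0],
    [0, 0, 0],
    [0, 0, 0],
    [0, 0, 0],
    [0, 0, 0],
    [0, 0, 0],
    [0, 0, 0]
  ],
  "hand": [0.32, 0.4, 0.5, 0.5, 0.5, 0.5, 0.5, 0.5, 0.5, 0.5]
}}

```text
clock: 9.15
position: [0.479, -0.1343, 0.1297]
tcp_rot: [0.001, 0.757, 0.653, 0.0]
contact_force: [0.0, -0.6, -0.4]
finger_gap: 0.0426
grip_force: 0.0
```

```bash
python3 - <<'E'
from h import *
snap('wrist','cup3.png'); s=robot.read_state(); print(s['position'],s['tcp_rot'],s['clock'],s['finger_gap'])
P=cloud('wrist').reshape(-1,3); P=P[~np.isnan(P[:,0])]; x,y,z=P.T
Q=P[(np.hypot(x-.478,y+.134)<.018)&(z>.089)&(z<.095)]; print(len(Q),cv2.minEnclosingCircle((Q[:,:2]*1000).astype(np.float32)),np.round(np.percentile(Q,[2,50,98],0),4).tolist())
C=P[(z>.0500)&(z<.0535)&(abs(x-.478)<.04)&(y<-.10)&(y>-.17)]
print('cup enc',cv2.minEnclosingCircle((C[:,:2]*1000).astype(np.float32)))
M=P[(z>.0775)&(z<.083)&(abs(x-.483)<.04)&(abs(y+.08)<.03)]
print('post',cv2.minAreaRect((M[:,:2]*1000).astype(np.float32)))
L=(M[:,:2]-[.478,-.134])@np.array([[np.cos(-.15),-np.sin(-.15)],[np.sin(-.15),np.cos(-.15)]])
print(np.percentile(L,[0.5,99.5],0), 'grip guess', np.array([.478,-.134])+.055*np.array([np.sin(.15),np.cos(.15)]))
E
```

```text
[ 0.47854793 -0.13409895  0.12865154] [3.10218669e-04 7.56985328e-01 6.53431790e-01 1.12918667e-04] 9.2 0.042788136155383086
764 ((477.6012878417969, -133.86642456054688), 11.76404857635498) [[0.4669, -0.1446, 0.0898], [0.4774, -0.1338, 0.0918], [0.4881, -0.1232, 0.0933]]
cup enc ((478.22247314453125, -133.77304077148438), 20.87143325805664)
post ((482.4847106933594, -78.90874481201172), (23.87662124633789, 29.479324340820312), 81.55048370361328)
[[-0.01785305  0.04377717]
 [ 0.01070646  0.06664177]] grip guess [ 0.4862191  -0.07961759]
```

View pics/cup3.png

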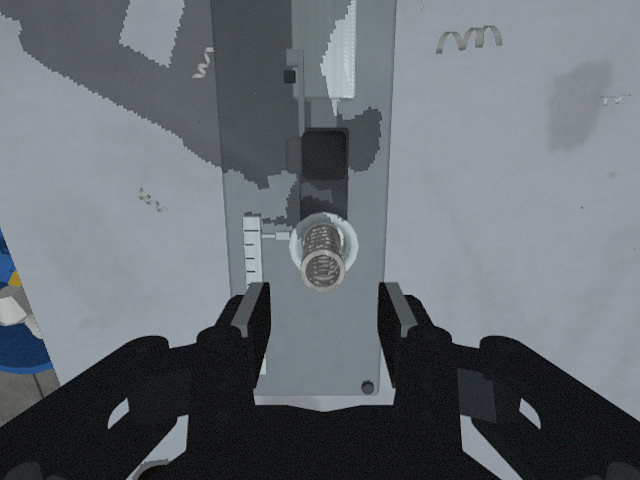

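The spring stands in the cup (325,260), centred within 1 mm with its top at 92 mm; the post is at (325,155). Next: grip the post.

Emit:
{"method": "servo_tool", "body": {
  "linear": [
    [20, 0, 0],
    [20, -0.7, 0],
    [15, -0.6, 0],
    [0, 0, 0],
    [0, 0, 20],
    [0, 0, 25],
    [0, 0, 20],
    [0, 0, 12],
    [0, 0, 7],
    [0, 0, 3],
    [0, 0, 0],
    [0, 0, 0]
  ],
  "rot": [
    [0, 0, 0],
    [0, 0, 0.3],
    [0, 0, 0],
    [0, 0, 0],
    [0, 0, 0],
    [0, 0, 0],
    [0, 0, 0],
    [0, 0, 0],
    [0, 0, 0],
    [0, 0, 0],
    [0, 0, 0],
    [0, 0, 0]
  ],
  "hand": [0.6, 0.6, 0.6, 0.6, 0.6, 0.6, 0.6, 0.6, 0.6, 0.6, 0.6, 0.6]
}}

```text
clock: 10.4
position: [0.4857, -0.0797, 0.0422]
tcp_rot: [0.001, 0.759, 0.651, 0.0]
contact_force: [-0.4, 0.3, -0.9]
finger_gap: 0.0514
grip_force: 0.0
```

Emit:
{"method": "servo_tool", "body": {
  "linear": [
    [0, 0, 0],
    [0, 0, 0],
    [0, 0, 0],
    [0, 0, 0],
    [0, 0, 0],
    [0, 0, 0],
    [0, 0, 0],
    [0, 0, 0]
  ],
  "rot": [
    [0, 0, 0],
    [0, 0, 0],
    [0, 0, 0],
    [0, 0, 0],
    [0, 0, 0],
    [0, 0, 0],
    [0, 0, 0],
    [0, 0, 0]
  ],
  "hand": [0.4, 0.35, 0.3, 0.25, 0.2, 0.15, 0, 0],
  "grip_force": 40
}}

```text
clock: 11.2
position: [0.4866, -0.0797, 0.0422]
tcp_rot: [0.001, 0.759, 0.651, 0.001]
contact_force: [6.9, 0.6, 1.4]
finger_gap: 0.0222
grip_force: 41.6
```

Emit:
{"method": "servo_tool", "body": {
  "linear": [
    [0, 0.8, 0],
    [-1, 0, 0],
    [-3, 0, 0],
    [-6, 0, 0],
    [-9, 0, 0],
    [-10, 0, 0],
    [-10, 0, 0],
    [-10, 0, 0],
    [-9, 0, 0],
    [-7, 0, 0],
    [-3, 0, 0],
    [-1, 0, 0]
  ],
  "rot": [
    [0, 0, 0],
    [0, 0, 0],
    [0, 0, 0],
    [0, 0, 0],
    [0, 0, 0],
    [0, 0, 0],
    [0, 0, 0],
    [0, 0, 0],
    [0, 0, 0],
    [0, 0, 0],
    [0, 0, 0],
    [0, 0, 0]
  ],
  "hand": [0, 0, 0, 0, 0, 0, 0, 0, 0, 0, 0, 0]
}}

```text
clock: 12.4
position: [0.4765, -0.148, 0.0422]
tcp_rot: [0.001, 0.759, 0.651, 0.001]
contact_force: [4.6, 3.1, 5.6]
finger_gap: 0.0223
grip_force: 41.0
```

```bash
python3 - <<'E'
from h import *
s=robot.read_state(); p=np.array(s['position']); print(p,s['contact_force'],s['finger_gap'],s['clock'])
cs,sn=np.cos(.15),np.sin(.15); A=np.array([[cs,sn],[-sn,cs]])
print('drawn', ([.4866,-.0797]-p[:2])@A)
for n in ['wrist','scene','side']:
  snap(n,n+'4.png'); P=cloud(n).reshape(-1,3); P=P[~np.isnan(P[:,0])]; z=P[:,2]
  L=(P[:,:2]-[.478,-.134])@A
  r=P[(abs(L[:,0])<.02)&(abs(L[:,1]+.070)<.025)&(z>.089)&(z<.096)]
  L2=L[(abs(L[:,0])<.02)&(abs(L[:,1]+.070)<.025)&(z>.089)&(z<.096)]
  print(n,'spring',len(L2),np.round(np.percentile(L2,[2,50,98],0),4).tolist() if len(L2)>3 else '')
  a=(L[:,0]>-.042)&(L[:,0]<-.026)&(abs(L[:,1]+.07)<.02)&(z>.0235)&(z<.03); b=(L[:,0]<-.043)&(L[:,0]>-.058)&(abs(L[:,1]+.076)<.015)&(z>.024)&(z<.031)
  for t,m in(('ptr',a),('rider',b)):
    print(t,m.sum(),np.round(np.percentile(L[m],[5,50,95],0),4).tolist() if m.sum()>3 else '')
E
```

```text
[ 0.47651184 -0.1480402   0.04221426] [4.59965121 3.06245313 5.56215791] 0.022325318487490912 12.4
drawn [-0.00023775  0.06908037]
wrist spring 0 
ptr 0 
rider 0 
scene spring 40 [[-0.01, -0.0802], [0.0021, -0.0697], [0.0108, -0.0578]]
ptr 6 [[-0.0375, -0.07], [-0.0317, -0.0682], [-0.028, -0.0675]]
rider 9 [[-0.053, -0.0767], [-0.0473, -0.0753], [-0.0433, -0.0735]]
side spring 4 [[-0.0104, -0.0708], [-0.0085, -0.0663], [-0.0073, -0.0617]]
ptr 5 [[-0.0408, -0.074], [-0.0333, -0.0684], [-0.0279, -0.0633]]
rider 7 [[-0.054, -0.077], [-0.0506, -0.0746], [-0.0467, -0.0727]]
```

View pics/wrist4.png

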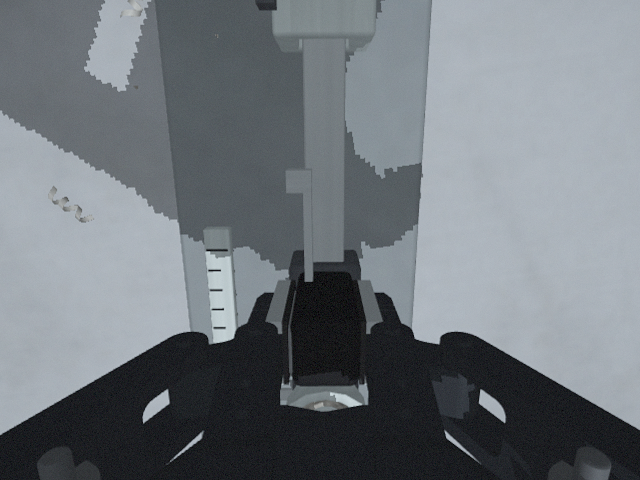

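The arm is out (latch released, boom visible at (325,150)); the pointer measures about 7 mm short of the rider.

Emit:
{"method": "servo_tool", "body": {
  "linear": [
    [-2, 0, 0],
    [-3, 0, 0],
    [-1.5, 0, 0],
    [0, 0, 0],
    [0, 0, 0],
    [0, 0, 0],
    [0, 0, 0]
  ],
  "rot": [
    [0, 0, 0],
    [0, 0, 0],
    [0, 0, 0],
    [0, 0, 0],
    [0, 0, 0],
    [0, 0, 0],
    [0, 0, 0]
  ],
  "hand": [0, 0, 0, 0, 0, 0, 0]
}}

```text
clock: 13.25
position: [0.4756, -0.1542, 0.0422]
tcp_rot: [0.001, 0.759, 0.651, 0.001]
contact_force: [5.1, 2.3, 4.0]
finger_gap: 0.0224
grip_force: 41.1
```

```bash
python3 - <<'E'
from h import *
s=robot.read_state(); p=np.array(s['position']); print(p,s['contact_force'],s['finger_gap'],s['grip_force'],s['clock'])
cs,sn=np.cos(.15),np.sin(.15); A=np.array([[cs,sn],[-sn,cs]])
print('drawn', ([.4866,-.0797]-p[:2])@A)
im=[]
for n in ['scene','side']:
  i,d=snap(n,n+'5.png'); P=cloud(n); z=P[...,2]
  L=(P[...,:2]-[.478,-.134])@A
  a=(L[...,0]>-.042)&(L[...,0]<-.026)&(abs(L[...,1]+.07)<.02)&(z>.0235)&(z<.03); b=(L[...,0]<-.043)&(L[...,0]>-.058)&(abs(L[...,1]+.076)<.015)&(z>.024)&(z<.031); c=(abs(L[...,0])<.02)&(abs(L[...,1]+.076)<.02)&(z>.088)&(z<.096)
  for t,m in(('ptr',a),('rider',b),('spring',c)):
    print(n,t,m.sum(),np.round(np.median(np.c_[L[m],z[m]],0),4) if m.sum()>3 else '')
  v,u=np.argwhere(b|c).mean(0).astype(int); im.append(cv2.resize(i[v-40:v+40,u-40:u+40],(400,400),interpolation=cv2.INTER_CUBIC))
cv2.imwrite('pics/fin.png',np.hstack(im)[:,:,::-1])
E
```

```text
[ 0.47557284 -0.15424479  0.04222045] [5.06022811 2.3271242  3.99838667] 0.02238588484818892 41.06827139854431 13.25
drawn [-0.0002365   0.07535561]
scene ptr 10 [-0.0322 -0.0753  0.0272]
scene rider 10 [-0.0495 -0.0757  0.0282]
scene spring 39 [-0.0001 -0.0756  0.0911]
side ptr 5 [-0.0316 -0.074   0.026 ]
side rider 7 [-0.0465 -0.0737  0.0268]
side spring 4 [-0.0077 -0.0758  0.0916]
```

View pics/fin.png

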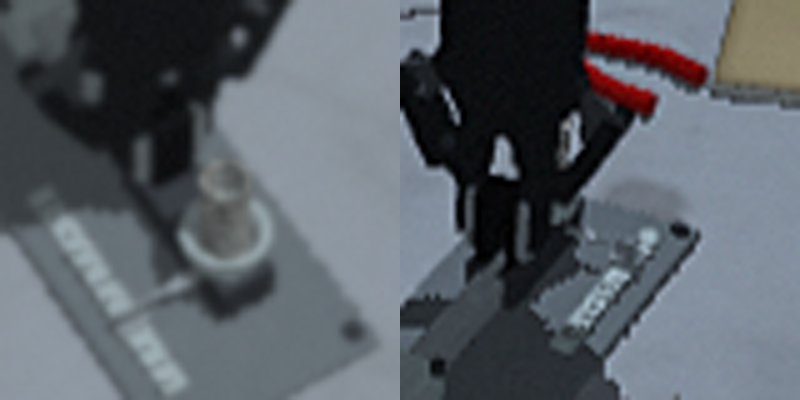

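The left crop shows the pointer (160,300) meeting the rider (120,322) in line, and the spring upright in the cup (225,200). Pointer and rider agree within 1 mm, so I'm handing in.

```bash
python3 -c "
from workcell import robot
print(robot.sign_off())"
```

```text
the job is handed in; nothing more can be done
None
```

I handed the job in with the spring standing upright in the cup, the post gripped at about 41 N with the button squeezed in, and the arm held with its pointer measured within about 1 mm of the rider; the sign-off returned no verdict.

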